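Reagent changeover: shut the used flip-cap bottles, open the fresh one

ROBOT

A 7-joint arm with a two-finger parallel gripper is mounted at the origin on the work surface. World frame = base frame: x ahead of the robot, y to its left, z up, the work surface at z = 0. Lengths are in m, angles in rad, forces in N, time in s.
With the tool pointing down it reaches from about 0.425 to 0.875 m from the base axis. Payload 4.7 kg.
Tool frame: the origin (TCP) lies on the centre line of the jaws, within the pads' length; the fingertips stand 14 mm ahead of it and the grasp point (between the pads) lies 5 mm behind it; z points along the fingers, y is the line along which they close (so a half turn about z gives the same grasp; the last joint's range is limited). The gripper opens to 87 mm and grips with 3 to 60 N. Pads are 19 mm wide; open, the fingers measure 117 mm over their backs; the gripper's body (75 mm by 190 mm) begins 51 mm behind the grasp point.
Start: joints at [1.255, 0.321, -0.07, 1.45, 0.023, 1.371, -0.057], TCP at [0.21, -0.615, 0.197] pointing down, gripper open.
Joint ranges: [-2.86, 2.86], [-0.3, 2.09], [-1.38, 1.24], [0.06, 2.45], [-1.56, 4.7], [0.09, 2.05], [-2.69, 2.69]. Speed limits (rad/s): [2.57, 2.57, 3.14, 3.14, 3.14, 3.14, 3.14].

INTERFACE

Orientations are given as a rotation vector (axis times angle).
In Python, from bench import ctrl gives the robot as it stands.
- The arm moves only by the tool send_rows, never from a script. Its argument "steps" is a list of rows, each an object of numbers: "tx", "ty", "tz": the shift along the tool's x, y, z in units of 60 mm (1.0 is 60 mm); "turn": the turn about the tool's z in units of 8 degrees (1.0 is 8 degrees); "grip": the opening, from 0 (shut) to 1 (fully open). A call has 1 to 12 rows; each row shifts and turns the commanded pose from where the row before left it, along the tool's axes as they then stand; what a row does not reach is not made up. A row lasts 1/8 s, in which the tool goes at most 62.5 mm and 10.7 degrees, less where a joint would pass 70% of its speed; a pose out of reach is approached as far as the arm can. A call is refused whole if a number of a shift passes 1 or a number of a turn 1, either way. A call with a gripper value outside its range is refused whole. The fingers move at their own pace and stop on an object; "newtons" is the grip in N (left out, the last holds). Time passes only in rows, so rows that do not move let the fingers close. It gives the time, the measured TCP pose, the force, the opening and the grip force at its end, in the units of the state.
- ctrl.get_state(): the state, without advancing time (a new reading comes with each control period).
- ctrl.get_image(name): name is "side" or "top" or "wrist"; returns a dict with "pixels" (400x640x3 uint8, red, green, blue), "K" (3x3 intrinsics, pixels), "dist" ([k1, k2, p1, p2, k3] as OpenCV has them; the pictures are not rectified), "cam_to_world" (4x4, takes a point from camera to world coordinates); the wrist camera has in their place "T_tool_cam" (4x4, takes a point from camera to tool coordinates, whose origin is the TCP and whose axes are the flange's). Camera axes: x right, y down, z forward; pixel columns grow to the right and rows downward; lengths in m; the calibration is good to about 2 mm. A picture is of the moment at which its call begins: read the wrist's pose just before it. There is no depth.
- ctrl.close_job(): hands the job in; it is judged then, once.
The state is a dict: "time": time; "joint_positions": joint angles; "qd": joint speeds; "joint_torque": joint torques, N m; "position": TCP position; "tool_rot": TCP orientation; "ft_force": force on the tool from outside, world axes, zero at the start; "torque": the same for the moment, N m; "grip_width": opening from 0.0 (shut) to 1.0 (fully open); "grip_force": force on a finger pad.
Only numpy, scipy, OpenCV 4.12 (cv2) and the standard library are available. Lean on these libraries where they do the work, as an engineer would, in place of code of your own. Each camera call takes 0.05 s, during which the arm holds its last target. There are 200 camera calls.

TASK

Change over the reagents in the rack: first press the standing-open flip caps of the two round bottles fully shut, and then flick open the square bottle's cap so that it stands upright. Do not knock the rack or the sampler beam above it, and leave the jars, dish and other loose things standing where they are.

Things in the scene. Friction and masses are not known exactly. Their poses are not given: they have to be found in the camera images.
- station: grey rack tray 190 x 390 x 12 mm (x = -80 to 110 mm) with low rails (top 49 mm), three bottles side by side 105 mm apart along its y; origin: centre of its underside, on the table, x away from the robot side. Behind and above the bottles a white sampler beam along y, 410 mm long, x = 82 to 104 mm, 275 to 340 mm above the table, on posts at y = +-183 mm.
- square: square white bottle with black flip cap, fixed in the rack. Origin: centre of underside, z up, x away from the robot side. Body 58 x 58 mm. Mouth 126 mm above the origin; neck 40 mm wide over the top 35 mm. Cap 60 x 60 mm square, 12 mm thick, shut top 13 mm above the mouth; hinge at the back (+x), lifting lip in front (-x), finger room under it.
- tall: taller round white bottle with black flip cap, fixed in the rack. Origin: centre of underside, z up, x away from the robot side. Body 58 mm across. Mouth 138 mm above the origin; neck 40 mm wide over the top 35 mm. Cap round, 60 mm across, 12 mm thick, shut top 13 mm above the mouth; hinge at the back (+x), lifting lip in front (-x), finger room under it.
- short: shorter round white bottle with black flip cap, fixed in the rack. Origin: centre of underside, z up, x away from the robot side. Body 58 mm across. Mouth 114 mm above the origin; neck 40 mm wide over the top 35 mm. Cap round, 60 mm across, 12 mm thick, shut top 13 mm above the mouth; hinge at the back (+x), lifting lip in front (-x), finger room under it.
- cap_square (a joint): hinge of the square bottle's cap, rad: 0 = shut flat on the mouth, grows as it opens, 1.57 = upright, stop at 1.65. Its level axis runs along the bottle's y, 32 mm behind (+x) the bottle's axis, 126 mm above its underside (level with the mouth). No spring: stiff friction, about 0.16 N m; it stays where left. Starts shut.
- lip_square (a point): middle of the free end of the lip of the square bottle's cap; moves with the cap. Lip 36 mm wide, 5 mm thick, kicked up 20 degrees from the cap's front edge. When shut this point is 59 mm in front of (-x) the bottle's axis, 91 mm in front of the hinge, and 17.5 mm above the mouth
- cap_tall (a joint): hinge of the tall round bottle's cap, rad: 0 = shut flat on the mouth, grows as it opens, 1.57 = upright, stop at 1.65. Its level axis runs along the bottle's y, 32 mm behind (+x) the bottle's axis, 138 mm above its underside (level with the mouth). No spring: stiff friction, about 0.16 N m; it stays where left. Starts open, near upright.
- lip_tall (a point): middle of the free end of the lip of the tall bottle's cap; moves with the cap. Lip 36 mm wide, 5 mm thick, kicked up 20 degrees from the cap's front edge. When shut this point is 59 mm in front of (-x) the bottle's axis, 91 mm in front of the hinge, and 17.5 mm above the mouth
- cap_short (a joint): hinge of the short round bottle's cap, rad: 0 = shut flat on the mouth, grows as it opens, 1.57 = upright, stop at 1.65. Its level axis runs along the bottle's y, 32 mm behind (+x) the bottle's axis, 114 mm above its underside (level with the mouth). No spring: stiff friction, about 0.16 N m; it stays where left. Starts open, near upright.
- lip_short (a point): middle of the free end of the lip of the short bottle's cap; moves with the cap. Lip 36 mm wide, 5 mm thick, kicked up 20 degrees from the cap's front edge. When shut this point is 59 mm in front of (-x) the bottle's axis, 91 mm in front of the hinge, and 17.5 mm above the mouth
- vial_a: loose small amber jar, 30 mm across, 60 mm tall, standing on the tray between two bottles; origin at its underside
- vial_b: another jar like vial_a, between the other two bottles
- dish: loose clear round dish, 90 mm across, 16 mm high, on the table in front of the station; origin at its underside
- beaker: loose white plastic cup, 70 mm across, 90 mm tall, on the table behind the station; origin at its underside
- tipbox: loose grey box 85 x 120 x 60 mm on the left of the table; origin at its underside
- flask: loose amber bottle, 70 mm across, 150 mm tall, on the right of the table; origin at its underside
Not all that is in view belongs to the job. Leave any purple or turquoise look-alike of the tipbox alone.

How it is judged:
On the way, in this order (a step that is already met when the one before it is completed fails the run):
1. both round bottles' caps are shut while the square one's is still shut (value of joint each of cap_tall, cap_short below 0.08 rad and value of joint cap_square below 0.3 rad), for 0.2 s.
2. the square bottle's cap stands open (value of joint cap_square above 1.25 rad), for 0.2 s.
At the end, for the whole second after the job is handed in: Both round bottles' caps are shut (joint below 0.08 rad), the square bottle's cap stands upright (joint above 1.25 rad), and all loose bystanders stand within 30 mm of where they were (value of joint each of cap_tall, cap_short below 0.08 rad and value of joint cap_square above 1.25 rad and distance of each of vial_a, vial_b, dish, beaker, tipbox, flask from where it was at the start of the episode below 0.03 m and angle between each of vial_a, vial_b, dish, beaker, tipbox, flask's own z axis and vertical below 0.2 rad); the robot touches nothing.
It fails at once if the square bottle's cap is opened (beyond 0.6 rad) while a round one's is not shut (above 0.15 rad) (value of joint cap_square above 0.6 rad and value of joint any of cap_tall, cap_short above 0.15 rad).
It fails at once if the station (beam, posts or tray) is knocked with more than 8 N (contact force between the arm and station above 8 N).
It fails at once if the station is knocked by the fingers with more than 8 N (contact force between the fingers and station above 8 N).
It fails at once if a loose bystander is moved by more than 30 mm or tipped (distance of any of vial_a, vial_b, dish, beaker, tipbox, flask from where it was at the start of the episode above 0.03 m or angle between any of vial_a, vial_b, dish, beaker, tipbox, flask's own z axis and vertical above 0.2 rad).
It also fails if it takes over 58 s, if anything falls off the work surface, if the arm or the gripper's body presses on something with over 40 N, if the wrist force passes 120 N, or if a joint passes its speed limit or range.

## Working session

There is one attempt and no reset: what is moved stays moved. The work goes in short steps, Python scripts to look and compute and a tool call to move; the robot and the scene stay as the last step left them, time stands still between calls to the robot, and variables do not carry over. Pictures are saved under pics/ and viewed, at most 10 in all, crops included, and the job is handed in when it is done.

Besides the shell and the picture viewer there is one more tool, called after "Call:" as name(argument=value, ...), one argument or row to a line, values as JSON. send_rows: Moves the arm, as the interface text tells. Its arguments: {"type":"object","properties":{"steps":{"type":"array"},"newtons":{"type":"number"}},"required":["steps"]}

```bash
mkdir -p pics; ls
python3 - <<'E'
from bench import ctrl
import cv2,numpy as np
s=ctrl.get_state();print(s)
for n in("side","top"):
    i=ctrl.get_image(n);cv2.imwrite(f"pics/{n}0.png",i["pixels"][:,:,::-1]);print(n,i["K"],i["dist"],i["cam_to_world"])
E
```

```text
pics
{'time': 0.0, 'joint_positions': array([ 1.25508887,  0.3218388 , -0.07005856,  1.45169794,  0.02263563,
        1.37077153, -0.05687541]), 'qd': array([ 1.67331513e-04, -1.58952097e-03,  7.30560502e-05,  2.50083278e-04,
       -3.48087937e-04, -1.17645578e-03, -8.06536239e-04]), 'joint_torque': array([-2.33952642e-04, -4.91287494e+01, -4.03860155e-01, -3.12530851e+01,
       -6.39660470e-02,  4.35347459e-02,  1.60704508e-04]), 'position': array([ 0.21023515, -0.61442205,  0.19553958]), 'tool_rot': array([-3.09711496e+00, -5.15466539e-01,  7.14458073e-04]), 'ft_force': array([-0.53299895,  0.10183444,  0.67550609]), 'torque': array([ 0.0268427 , -0.00187226,  0.01520952]), 'grip_force': 0.0, 'grip_width': 0.9964994184538583}
side [[517.2571474    0.         323.02089283]
 [  0.         517.2571474  202.89442596]
 [  0.           0.           1.        ]] [-0.14015308  0.          0.          0.          0.        ] [[ 0.89715407 -0.26430146  0.35391993 -0.13671144]
 [-0.44149408 -0.51104431  0.73750708 -1.30677593]
 [-0.01405543 -0.81791103 -0.57517301  1.17726279]
 [ 0.          0.          0.          1.        ]]
top [[450.65196783   0.         322.37700271]
 [  0.         450.65196783 199.43803969]
 [  0.           0.           1.        ]] [0.00904514 0.         0.         0.         0.        ] [[ 6.58169449e-03 -9.90795421e-01  1.35207674e-01  2.99753581e-01]
 [-9.99977364e-01 -6.71022133e-03 -4.94876178e-04  3.20830171e-02]
 [ 1.39759447e-03 -1.35201356e-01 -9.90817158e-01  1.52958135e+00]
 [ 0.00000000e+00  0.00000000e+00  0.00000000e+00  1.00000000e+00]]
```

View pics/side0.png

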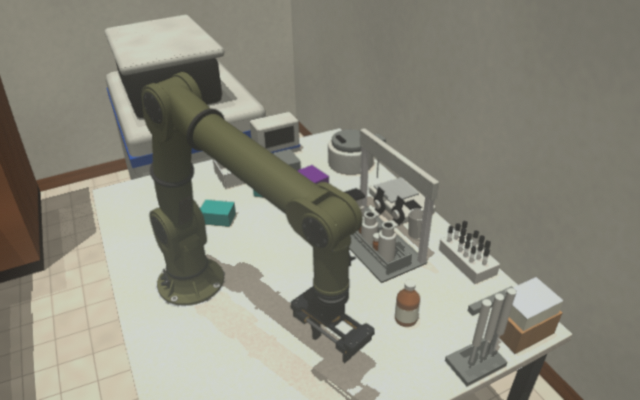

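View pics/top0.png

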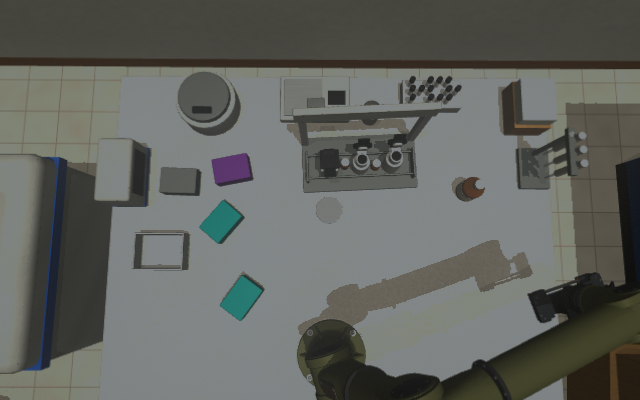

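The side view shows the arm in front of the rack, which is at about (390,230). The top view shows the rack at (360,165). The square cap is on the left (329,162), and the open round bottles are at (363,155) and (395,155). I'll enlarge both.

Run:
```python
import cv2,numpy as np
a=cv2.imread("pics/top0.png")[90:205,290:470];b=cv2.imread("pics/side0.png")[120:285,325:445]
cv2.imwrite("pics/topc.png",cv2.resize(a,None,fx=4.4,fy=4.4,interpolation=cv2.INTER_CUBIC))
cv2.imwrite("pics/sidec.png",cv2.resize(b,None,fx=3.6,fy=3.6,interpolation=cv2.INTER_CUBIC))
```

```text
(no output)
```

View pics/topc.png

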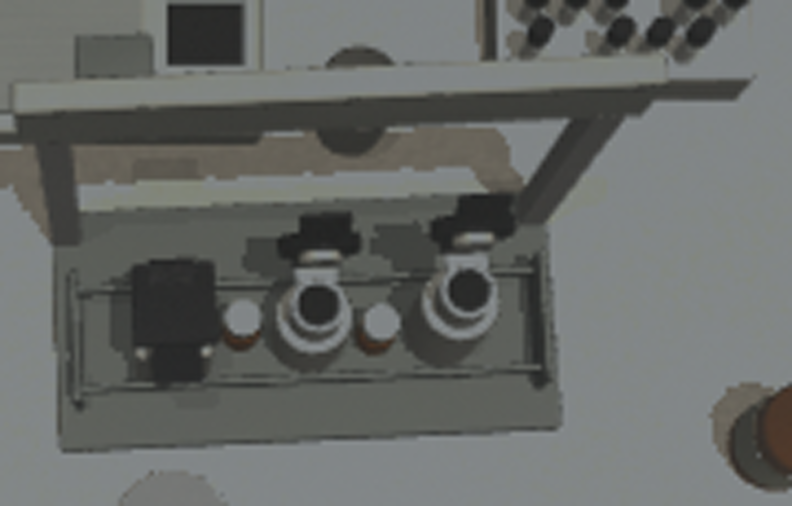

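View pics/sidec.png

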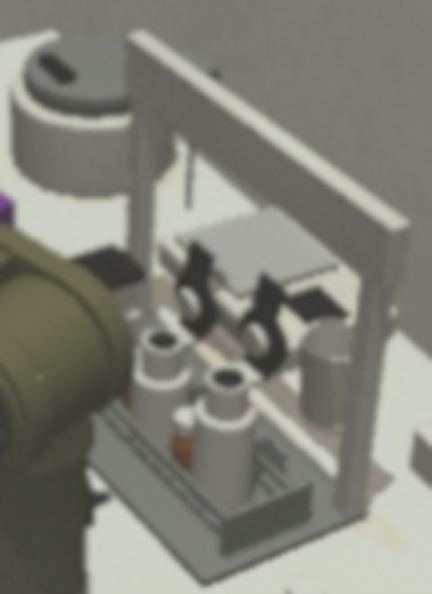

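The top crop shows the front tray corners at (62,450) and (560,427), and the mouths at (319,305) and (468,291). In the side crop those mouths are at (163,341) and (229,378), with both round caps upright behind them.

```bash
cat > h.py <<'E'
from bench import ctrl
import numpy as np,cv2
def ray(im,uv):
    p=cv2.undistortPoints(np.array([[uv]],float),im["K"],im["dist"])[0,0]
    T=im["cam_to_world"];return T[:3,3],T[:3,:3]@np.r_[p,1]
def onz(im,uv,z):
    o,d=ray(im,uv);return o+d*(z-o[2])/d[2]
def tri(i1,u1,i2,u2):
    o1,d1=ray(i1,u1);o2,d2=ray(i2,u2)
    t=np.linalg.lstsq(np.c_[d1,-d2],o2-o1,rcond=None)[0]
    a,b=o1+t[0]*d1,o2+t[1]*d2
    return (a+b)/2,np.linalg.norm(a-b)
E
python3 - <<'E'
from h import *
np.set_printoptions(precision=4,suppress=True)
T=ctrl.get_image("top");S=ctrl.get_image("side")
t=lambda x,y:(289.5+(x+.5)/4.4,89.5+(y+.5)/4.4); s=lambda x,y:(324.5+(x+.5)/3.6,119.5+(y+.5)/3.6)
FL=onz(T,t(62,450),.012);FR=onz(T,t(560,427),.012);print("front",FL,FR,np.linalg.norm(FL-FR))
ex=FR-FL;yaw=np.arctan2(ex[0],-ex[1]);print("yaw",yaw)
for n,p,q in(("mid",(319,305),(163,341)),("right",(468,291),(229,378))):
    print(n,tri(T,t(*p),S,s(*q)),[onz(T,t(*p),.012*0+z) for z in(.114,.126,.138,.150)])
B=[onz(T,t(*p),.340) for p in((12,85),(667,60),(17,112),(667,82))];print("beam",B,np.linalg.norm(B[0]-B[1]))
c=[onz(T,t(*p),z) for p,z in(((131,262),.139),((215,262),.139),((216,345),.139),((135,345),.139),((151,380),.1435),((201,380),.1435))];print("sq",c)
print("vials",onz(T,t(242,317),.06),onz(T,t(381,321),.06))
print("uprightcap tops",[onz(T,t(*p),.2) for p in((326,215),(487,200))])
E
```

```text
front [0.5324 0.0951 0.012 ] [ 0.553  -0.2908  0.012 ] 0.38645299375145187
yaw 0.053467366386114566
mid (array([ 0.6222, -0.0942,  0.1264]), np.float64(0.00019170892337365173)) [array([ 0.625 , -0.0953,  0.114 ]), array([ 0.6222, -0.0942,  0.126 ]), array([ 0.6195, -0.0931,  0.138 ]), array([ 0.6167, -0.0921,  0.15  ])]
right (array([ 0.6283, -0.1984,  0.1507]), np.float64(0.0017352976040527477)) [array([ 0.6362, -0.2041,  0.114 ]), array([ 0.6333, -0.2021,  0.126 ]), array([ 0.6305, -0.2001,  0.138 ]), array([ 0.6276, -0.1981,  0.15  ])]
beam [array([0.7116, 0.1154, 0.34  ]), array([ 0.7305, -0.2926,  0.34  ]), array([0.6942, 0.112 , 0.34  ]), array([ 0.7163, -0.2922,  0.34  ])] 0.4084032283461162
sq [array([0.6499, 0.0419, 0.139 ]), array([ 0.6503, -0.0185,  0.139 ]), array([ 0.5896, -0.0193,  0.139 ]), array([0.5892, 0.0386, 0.139 ]), array([0.563 , 0.027 , 0.1435]), array([ 0.5632, -0.0085,  0.1435])]
vials [ 0.6277 -0.0418  0.06  ] [ 0.6254 -0.147   0.06  ]
uprightcap tops [array([ 0.6687, -0.0927,  0.2   ]), array([ 0.68  , -0.2039,  0.2   ])]
```

Run:
```python
from h import *
np.set_printoptions(precision=4,suppress=True)
T=ctrl.get_image("top");S=ctrl.get_image("side")
t=lambda x,y:(289.5+(x+.5)/4.4,89.5+(y+.5)/4.4); s=lambda x,y:(324.5+(x+.5)/3.6,119.5+(y+.5)/3.6)
R=np.array([[.9986,.0534],[-.0534,.9986]])
print("short lip",[tri(T,t(329,213),S,s(200+d,249)) for d in(-2,2)],"tall lip",[tri(T,t(488,195),S,s(271+d,283)) for d in(-2,2)])
for nm,m in(("sq",(.6166,.0107,.138)),("short",(.6222,-.0942,.126)),("tall",(.6276,-.1981,.150))):
    m=np.array(m);h=m+[.032*.9986,.032*.0534,0]
    print(nm,"hinge",h)
    for th in (1.3,1.4,1.5,1.6):
        r=-.091*np.cos(th)+.0175*np.sin(th);z=.091*np.sin(th)+.0175*np.cos(th)
        P=h+[r*.9986,r*.0534,z];cs=[]
        for im in(T,S):
            w=np.linalg.inv(im["cam_to_world"]);rv=cv2.Rodrigues(w[:3,:3])[0]
            cs.append(cv2.projectPoints(P[None],rv,w[:3,3],im["K"],im["dist"])[0].ravel())
        print(th,P,(cs[0]-[289.5,89.5])*4.4-.5,(cs[1]-[324.5,119.5])*3.6-.5)
```

```text
short lip [(array([ 0.6614, -0.0916,  0.219 ]), np.float64(0.006959465073573453)), (array([ 0.6634, -0.0924,  0.2183]), np.float64(0.0033981818718500424))] tall lip [(array([ 0.669 , -0.1961,  0.242 ]), np.float64(0.005151789592708579)), (array([ 0.6708, -0.1969,  0.2413]), np.float64(0.0017962857124318192))]
sq hinge [0.6486 0.0124 0.138 ]
1.3 [0.6411 0.012  0.2304] [174.6529 241.7021] [127.895  190.7198]
1.4 [0.6503 0.0125 0.2307] [173.9875 228.1972] [135.9795 187.9097]
1.5 [0.6596 0.013  0.23  ] [173.3025 215.107 ] [143.985  185.9318]
1.6 [0.6687 0.0135 0.2285] [172.606  202.5869] [151.8257 184.8016]
short hinge [ 0.6542 -0.0925  0.126 ]
1.3 [ 0.6467 -0.0929  0.2184] [328.9444 239.2144] [188.6891 253.2336]
1.4 [ 0.6559 -0.0924  0.2187] [328.1768 225.8376] [196.9557 250.1815]
1.5 [ 0.6652 -0.0919  0.218 ] [327.2853 212.873 ] [205.1198 247.9768]
1.6 [ 0.6743 -0.0914  0.2165] [326.2812 200.4742] [213.0937 246.6372]
tall hinge [ 0.6596 -0.1964  0.15  ]
1.3 [ 0.6521 -0.1968  0.2424] [488.0672 223.0796] [256.1738 287.1529]
1.4 [ 0.6613 -0.1963  0.2427] [487.1724 209.479 ] [264.7128 283.8634]
1.5 [ 0.6706 -0.1958  0.242 ] [486.042  196.3097] [273.1195 281.4565]
1.6 [ 0.6797 -0.1953  0.2405] [484.6908 183.728 ] [281.3037 279.9514]
```

Call:
send_rows(
  steps=[
    {"tz": -0.8,"turn": 1},
    {"tz": -0.8,"turn": 1},
    {"tz": -0.8},
  ],
)

```text
validation failed for argument at $.st...
```

Call:
send_rows(
  steps=[
    {"tx": 0,"ty": 0,"tz": -0.8,"turn": 1,"grip": 1},
    {"tx": 0,"ty": 0,"tz": -0.8,"turn": 1,"grip": 1},
    {"tx": 0,"ty": 0,"tz": -0.8,"turn": 0,"grip": 1},
  ],
)

```text
time: 0.68
position: [0.2104, -0.6148, 0.3422]
tool_rot: [3.141, 0.078, -0.0]
ft_force: [0.5, -0.1, 0.5]
grip_width: 0.998
grip_force: 0.0
```

Call:
send_rows(
  steps=[
    {"tx": 0.57,"ty": -0.553,"tz": 0,"turn": 0,"grip": 1},
    {"tx": 0.57,"ty": -0.553,"tz": 0,"turn": 0,"grip": 1},
    {"tx": 0.57,"ty": -0.553,"tz": 0,"turn": 0,"grip": 1},
    {"tx": 0.57,"ty": -0.553,"tz": 0,"turn": 0,"grip": 1},
    {"tx": 0.57,"ty": -0.553,"tz": 0,"turn": 0,"grip": 1},
    {"tx": 0.57,"ty": -0.553,"tz": 0,"turn": 0,"grip": 1},
    {"tx": 0.57,"ty": -0.553,"tz": 0,"turn": 0,"grip": 1},
    {"tx": 0.57,"ty": -0.553,"tz": 0,"turn": 0,"grip": 1},
    {"tx": 0.57,"ty": -0.553,"tz": 0,"turn": 0,"grip": 1},
    {"tx": 0.57,"ty": -0.553,"tz": 0,"turn": 0,"grip": 1},
    {"tx": 0.57,"ty": -0.553,"tz": 0,"turn": 0,"grip": 1},
    {"tx": 0.57,"ty": -0.553,"tz": 0,"turn": 0,"grip": 1},
  ],
)

```text
time: 2.17
position: [0.6011, -0.1955, 0.3407]
tool_rot: [3.14, 0.079, 0.0]
ft_force: [0.4, -0.1, -0.2]
grip_width: 0.998
grip_force: 0.0
```

Run:
```python
from h import *
w=ctrl.get_image("wrist");cv2.imwrite("pics/w1.png",w["pixels"][:,:,::-1]);print(w["T_tool_cam"],w["K"],w["dist"])
a=ctrl.get_image("side")["pixels"][100:290,310:470,::-1]
cv2.imwrite("pics/s1.png",cv2.resize(a,None,fx=3.1,fy=3.1,interpolation=cv2.INTER_CUBIC))
```

```text
[[-9.32335367e-04 -9.68337848e-01 -2.49641630e-01  6.65347442e-02]
 [ 9.99999383e-01 -1.05360442e-03  3.52145780e-04  6.58980755e-04]
 [-6.04019612e-04 -2.49641147e-01  9.68338233e-01 -1.87823789e-01]
 [ 0.00000000e+00  0.00000000e+00  0.00000000e+00  1.00000000e+00]] [[348.84934389   0.         319.38960211]
 [  0.         348.84934389 199.59765487]
 [  0.           0.           1.        ]] [0.02363396 0.         0.         0.         0.        ]
```

View pics/w1.png

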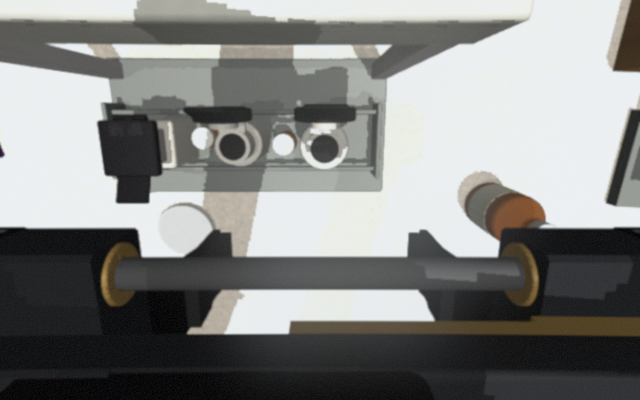

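View pics/s1.png

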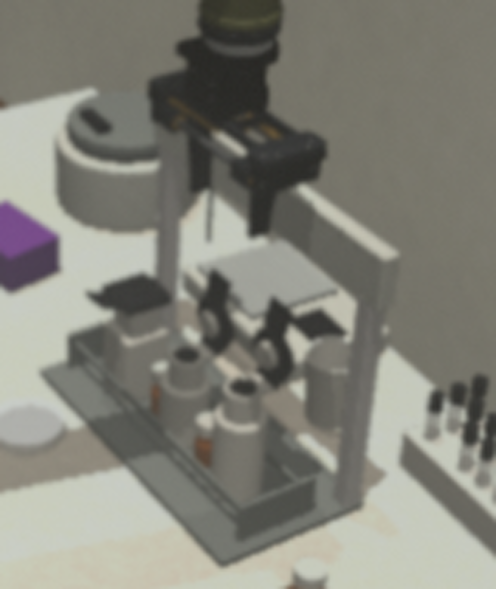

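The wrist view shows the upright caps at (219,112) and (325,112), with the mouths at (233,147) and (324,149). The side view shows nothing in the way of the hand. I'll start with the tall bottle.

Call:
send_rows(
  steps=[
    {"tx": 0,"ty": 0.06,"tz": 0.64,"turn": 0,"grip": 1},
    {"tx": 0,"ty": 0,"tz": 0.64,"turn": 0,"grip": 1},
    {"tx": 0,"ty": 0,"tz": 0.64,"turn": 0,"grip": 1},
    {"tx": 0.25,"ty": 0,"tz": 0,"turn": 0,"grip": 1},
    {"tx": 0.25,"ty": 0,"tz": 0,"turn": 0,"grip": 1},
    {"tx": 0.25,"ty": 0,"tz": 0,"turn": 0,"grip": 1},
    {"tx": 0.25,"ty": 0,"tz": 0,"turn": 0,"grip": 1},
    {"tx": 0,"ty": 0,"tz": 0,"turn": 0,"grip": 1},
  ],
)

```text
time: 3.28
position: [0.6604, -0.1973, 0.2248]
tool_rot: [-3.14, -0.08, 0.001]
ft_force: [-0.7, -0.4, 0.2]
grip_width: 1.003
grip_force: 0.0
```

Call:
send_rows(
  newtons=12,
  steps=[
    {"tx": 0,"ty": 0,"tz": 0,"turn": 0,"grip": 0.3},
    {"tx": 0,"ty": 0,"tz": 0,"turn": 0,"grip": 0.3},
    {"tx": 0,"ty": 0,"tz": 0,"turn": 0,"grip": 0.3},
    {"tx": 0,"ty": 0,"tz": 0,"turn": 0,"grip": 0.3},
    {"tx": 0,"ty": 0,"tz": 0,"turn": 0,"grip": 0.3},
  ],
)

```text
time: 3.9
position: [0.6603, -0.1972, 0.2255]
tool_rot: [3.14, 0.079, 0.0]
ft_force: [-0.5, -0.2, 0.1]
grip_width: 0.515
grip_force: 0.0
```

Call:
send_rows(
  newtons=12,
  steps=[
    {"tx": 0,"ty": 0,"tz": 0,"turn": 0,"grip": 0.3},
    {"tx": 0,"ty": 0,"tz": 0,"turn": 0,"grip": 0.3},
    {"tx": 0,"ty": 0,"tz": 0,"turn": 0,"grip": 0.3},
  ],
)

```text
time: 4.28
position: [0.6603, -0.1972, 0.2254]
tool_rot: [3.141, 0.079, -0.0]
ft_force: [0.8, 0.5, 0.6]
grip_width: 0.309
grip_force: 0.0
```

Run:
```python
from h import *
a=ctrl.get_image("side")["pixels"][140:240,360:470,::-1]
b=ctrl.get_image("wrist")["pixels"][60:300,140:500,::-1]
a=cv2.resize(a,None,fx=5,fy=5,interpolation=cv2.INTER_CUBIC);cv2.imwrite("pics/s2.png",a)
cv2.imwrite("pics/w2.png",b)
```

```text
(no output)
```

View pics/s2.png

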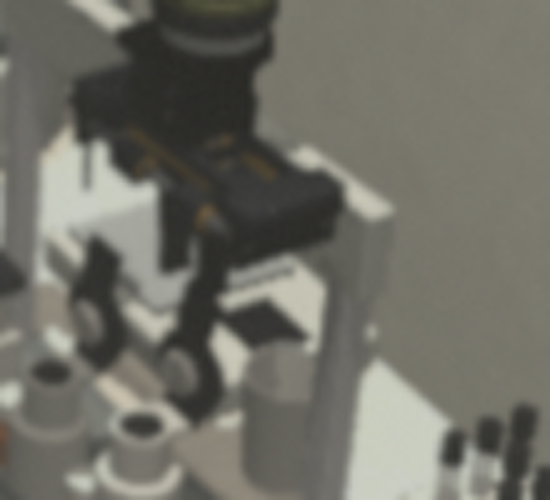

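The side crop shows the near finger's tip at about (175,265), and the lip merging with the other finger at about (205,285). I'll project the expected points to compare.

Run:
```python
from h import *
np.set_printoptions(precision=1,suppress=True)
S=ctrl.get_image("side");w=np.linalg.inv(S["cam_to_world"]);rv=cv2.Rodrigues(w[:3,:3])[0]
def pr(P):return (cv2.projectPoints(np.array([P],float),rv,w[:3,3],S["K"],S["dist"])[0].ravel()-[360,140])*5
x,y=.6603,-.1972
for n,P in {"tip+y":(x,y+.0135,.211),"tip-y":(x,y-.0135,.211),"tip-y back":(x+.0095,y-.0135,.211),"lip tip mid1.5":(.6706,-.1958,.242),"lip +y":(.6706,-.1778,.242),"lip -y":(.6706,-.2138,.242),"hinge":(.6596,-.1964,.150),"mouth":(.6276,-.1981,.150)}.items(): print(n,pr(P))
s=ctrl.get_state();print(s["grip_width"],s["grip_force"])
```

```text
tip+y [175.5 323.3]
tip-y [198.4 345. ]
tip-y back [210.8 341.1]
lip tip mid1.5 [202.6 289.1]
lip +y [187.2 275. ]
lip -y [218.2 303.4]
hinge [178.9 409.4]
mouth [138.8 424.5]
0.30062068558027866 0.0
```

View pics/w2.png

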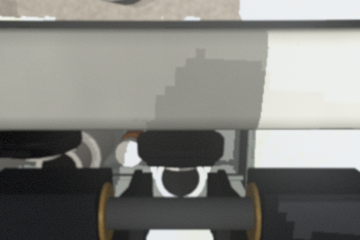

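Run:
```python
from h import *
np.set_printoptions(precision=1,suppress=True)
S=ctrl.get_image("side");w=np.linalg.inv(S["cam_to_world"]);rv=cv2.Rodrigues(w[:3,:3])[0]
def pr(P):return (cv2.projectPoints(np.array([P],float),rv,w[:3,3],S["K"],S["dist"])[0].ravel()-[310,100])*3.1
x,y=.6011,-.1955
for z in(.327,.34,.355,.37): print(z,pr((x,y+.05,z)),pr((x,y-.05,z)))
i=ctrl.get_image("side")["pixels"][140:240,360:470]
for r in range(46,70,1): print(r,' '.join('%3d'%v for v in i[r,28:50].mean(1)))
```

```text
0.327 [200.9 226.3] [254.6 275.2]
0.34 [201.5 215.2] [255.4 263.9]
0.355 [202.1 202.4] [256.4 250.6]
0.37 [202.8 189.3] [257.4 237.2]
46 162 162 156 125  82  53  48  47  48  49  50  51  51  50  55  61  61  58  51  46  44  46
47 162 163 155 126  82  52  47  47  48  51  55  53  48  46  45  49  53  53  48  44  44  45
48 162 161 154 125  82  54  47  47  48  55  69  61  48  45  45  45  47  49  47  44  46  45
49 162 162 155 124  82  54  48  47  49  60  78  68  50  45  43  44  45  46  45  45  47  48
50 162 161 154 123  79  54  48  48  48  63  85  74  55  45  45  44  43  45  45  45  47  50
51 162 161 153 121  77  51  47  47  46  62  84  74  53  45  44  44  43  45  48  47  47  48
52 161 161 153 119  74  52  49  48  51  64  79  69  50  44  45  43  46  47  51  50  49  58
53 161 161 154 121  79  58  57  66  75  87  87  70  51  45  45  45  49  61  75  73  78  95
54 160 161 155 134 106  90  92 106 118 118 102  72  51  44  45  44  54  84 112 117 124 132
55 156 160 159 151 139 134 134 141 142 125  94  64  48  46  44  46  61  99 133 144 144 141
56 147 159 160 159 158 157 158 155 140 107  71  51  45  
[... 517 characters left out ...]
128  94  60  48  47  47  46  47  47  52  70  89  86  72  63  57
63 186 184 173 164 164 166 142  97  59  47  46  46  47  46  50  55  58  61  58  55  53  53
64 175 185 187 186 183 175 144  97  58  47  46  46  46  47  63  88  85  67  54  53  53  53
65 155 176 186 187 174 153 123  83  55  46  47  46  47  50  84 130 132 101  70  55  52  53
66 131 155 175 174 150 113  83  60  48  48  48  47  49  57 103 158 168 143 108  76  58  54
67 106 128 149 151 120  78  57  48  47  48  48  47  48  73 127 173 185 177 156 117  77  57
68  92 104 117 114  87  58  49  48  47  48  48  47  50  85 144 180 192 191 182 160 118  76
69  86  88  90  80  65  61  68  67  61  52  48  48  49  78 134 176 192 195 193 185 159 117
```

Two views put the fingertips about 27 mm above the reported TCP, not 14 mm below it. The fingers therefore closed above the lip. I'll open, go down 40 mm and grip again.

Call:
send_rows(
  steps=[
    {"tx": 0,"ty": 0,"tz": 0,"turn": 0,"grip": 0.9},
    {"tx": 0,"ty": 0,"tz": 0,"turn": 0,"grip": 0.9},
    {"tx": 0,"ty": 0,"tz": 0,"turn": 0,"grip": 0.9},
    {"tx": 0,"ty": 0,"tz": 0,"turn": 0,"grip": 0.9},
    {"tx": 0,"ty": 0,"tz": 0,"turn": 0,"grip": 0.9},
    {"tx": 0,"ty": 0,"tz": 0,"turn": 0,"grip": 0.9},
  ],
)

```text
time: 5.28
position: [0.6603, -0.1972, 0.2255]
tool_rot: [3.14, 0.079, 0.0]
ft_force: [0.8, -0.0, 0.6]
grip_width: 0.866
grip_force: 0.0
```

Call:
send_rows(
  steps=[
    {"tx": 0.02,"ty": -0.02,"tz": 0.2,"turn": 0,"grip": 0.9},
    {"tx": 0,"ty": 0,"tz": 0.2,"turn": 0,"grip": 0.9},
    {"tx": 0,"ty": 0,"tz": 0.2,"turn": 0,"grip": 0.9},
    {"tx": 0,"ty": 0,"tz": 0,"turn": 0,"grip": 0.3},
    {"tx": 0,"ty": 0,"tz": 0,"turn": 0,"grip": 0.3},
    {"tx": 0,"ty": 0,"tz": 0,"turn": 0,"grip": 0.3},
    {"tx": 0,"ty": 0,"tz": 0,"turn": 0,"grip": 0.3},
    {"tx": 0,"ty": 0,"tz": 0,"turn": 0,"grip": 0.3},
    {"tx": 0,"ty": 0,"tz": 0,"turn": 0,"grip": 0.3},
    {"tx": 0,"ty": 0,"tz": 0,"turn": 0,"grip": 0.3},
  ],
)

```text
time: 6.52
position: [0.6617, -0.1973, 0.1899]
tool_rot: [3.139, 0.078, 0.002]
ft_force: [1.3, -3.6, 0.5]
grip_width: 0.412
grip_force: 12.0
```

The grip is 36 mm wide, which matches the lip. Now I'll pull it forward along the arc.

Call:
send_rows(
  steps=[
    {"tx": -0.2,"ty": 0,"tz": 0,"turn": 0,"grip": 0.3},
    {"tx": -0.2,"ty": 0,"tz": 0.03,"turn": 0,"grip": 0.3},
    {"tx": -0.19,"ty": 0,"tz": 0.06,"turn": 0,"grip": 0.3},
    {"tx": -0.18,"ty": 0,"tz": 0.08,"turn": 0,"grip": 0.3},
  ],
)

```text
time: 7.02
position: [0.6162, -0.1996, 0.1805]
tool_rot: [3.138, 0.078, 0.006]
ft_force: [1.6, -5.0, 2.7]
grip_width: 0.408
grip_force: 12.0
```

Call:
send_rows(
  steps=[
    {"tx": -0.165,"ty": 0,"tz": 0.11,"turn": 0,"grip": 0.3},
    {"tx": -0.15,"ty": 0,"tz": 0.13,"turn": 0,"grip": 0.3},
    {"tx": -0.125,"ty": 0,"tz": 0.15,"turn": 0,"grip": 0.3},
    {"tx": -0.1,"ty": 0,"tz": 0.17,"turn": 0,"grip": 0.3},
  ],
)

```text
time: 7.52
position: [0.5803, -0.2015, 0.1458]
tool_rot: [3.139, 0.077, -0.006]
ft_force: [-4.5, -3.9, 5.8]
grip_width: 0.391
grip_force: 12.2
```

Call:
send_rows(
  steps=[
    {"tx": 0,"ty": 0,"tz": 0,"turn": 0,"grip": 0.6},
    {"tx": 0,"ty": 0,"tz": 0,"turn": 0,"grip": 0.6},
    {"tx": 0,"ty": 0,"tz": 0,"turn": 0,"grip": 0.6},
    {"tx": 0,"ty": 0,"tz": -0.4,"turn": 0,"grip": 0.6},
    {"tx": 0,"ty": 0,"tz": -0.6,"turn": 0,"grip": 0},
    {"tx": 0.28,"ty": -0.02,"tz": 0,"turn": 0,"grip": 0},
    {"tx": 0.28,"ty": -0.02,"tz": 0,"turn": 0,"grip": 0},
    {"tx": 0,"ty": 0,"tz": 0,"turn": 0,"grip": 0},
    {"tx": 0,"ty": 0,"tz": 0,"turn": 0,"grip": 0},
    {"tx": 0,"ty": 0,"tz": 0,"turn": 0,"grip": 0},
    {"tx": 0,"ty": 0,"tz": 0,"turn": 0,"grip": 0},
  ],
)

```text
time: 8.9
position: [0.6161, -0.196, 0.2058]
tool_rot: [3.14, 0.079, -0.0]
ft_force: [-0.0, -1.1, -0.0]
grip_width: 0.008
grip_force: 0.0
```

Call:
send_rows(
  steps=[
    {"tx": 0,"ty": 0,"tz": 0.25,"turn": 0,"grip": 0},
    {"tx": 0,"ty": 0,"tz": 0.25,"turn": 0,"grip": 0},
    {"tx": 0,"ty": 0,"tz": 0.25,"turn": 0,"grip": 0},
    {"tx": 0,"ty": 0,"tz": 0.15,"turn": 0,"grip": 0},
    {"tx": 0,"ty": 0,"tz": 0.1,"turn": 0,"grip": 0},
    {"tx": 0,"ty": 0,"tz": 0,"turn": 0,"grip": 0},
  ],
)

```text
time: 9.65
position: [0.6165, -0.1958, 0.1452]
tool_rot: [-3.141, -0.079, -0.0]
ft_force: [-0.6, -0.6, 0.3]
grip_width: 0.005
grip_force: 0.0
```

Call:
send_rows(
  steps=[
    {"tx": 0,"ty": 0,"tz": 0.08,"turn": 0,"grip": 0},
    {"tx": 0,"ty": 0,"tz": 0.08,"turn": 0,"grip": 0},
    {"tx": 0,"ty": 0,"tz": 0,"turn": 0,"grip": 0},
  ],
)

```text
time: 10.02
position: [0.6164, -0.196, 0.1374]
tool_rot: [3.14, 0.079, 0.001]
ft_force: [-4.2, 0.4, 7.3]
grip_width: 0.005
grip_force: 4.1
```

Call:
send_rows(
  steps=[
    {"tx": 0,"ty": 0,"tz": 0.05,"turn": 0,"grip": 0},
    {"tx": 0,"ty": 0,"tz": 0.05,"turn": 0,"grip": 0},
    {"tx": 0,"ty": 0,"tz": 0,"turn": 0,"grip": 0},
  ],
)

```text
time: 10.4
position: [0.6165, -0.196, 0.1368]
tool_rot: [3.138, 0.079, 0.003]
ft_force: [-13.1, 2.9, 29.8]
grip_width: 0.003
grip_force: 15.0
```

The cap stopped rigidly at the expected shut height, so the tall cap is shut. Next is the short bottle.

Call:
send_rows(
  steps=[
    {"tx": 0,"ty": 0,"tz": -0.6,"turn": 0,"grip": 0},
    {"tx": 0,"ty": 0,"tz": -0.9,"turn": 0,"grip": 0.9},
    {"tx": -0.07,"ty": -0.57,"tz": -0.25,"turn": 0,"grip": 0.9},
    {"tx": -0.06,"ty": -0.57,"tz": 0,"turn": 0,"grip": 0.9},
    {"tx": -0.06,"ty": -0.56,"tz": 0,"turn": 0,"grip": 0.9},
    {"tx": 0,"ty": 0,"tz": 0,"turn": 0,"grip": 0.9},
    {"tx": 0,"ty": 0,"tz": 0,"turn": 0,"grip": 0.9},
    {"tx": 0,"ty": 0,"tz": 0,"turn": 0,"grip": 0.9},
    {"tx": 0,"ty": 0,"tz": 0,"turn": 0,"grip": 0.9},
    {"tx": 0,"ty": 0,"tz": 0,"turn": 0,"grip": 0.9},
  ],
)

```text
time: 11.65
position: [0.5999, -0.0951, 0.2349]
tool_rot: [3.141, 0.078, -0.0]
ft_force: [-0.1, 0.9, -0.7]
grip_width: 0.879
grip_force: 0.0
```

Call:
send_rows(
  steps=[
    {"tx": 0,"ty": 0.04,"tz": 0.4,"turn": 0,"grip": 0.9},
    {"tx": 0,"ty": 0,"tz": 0.4,"turn": 0,"grip": 0.9},
    {"tx": 0,"ty": 0,"tz": 0.35,"turn": 0,"grip": 0.9},
    {"tx": 0.24,"ty": 0,"tz": 0,"turn": 0,"grip": 0.9},
    {"tx": 0.24,"ty": 0,"tz": 0,"turn": 0,"grip": 0.9},
    {"tx": 0.24,"ty": 0,"tz": 0,"turn": 0,"grip": 0.9},
    {"tx": 0.22,"ty": 0,"tz": 0,"turn": 0,"grip": 0.9},
    {"tx": 0,"ty": 0,"tz": 0,"turn": 0,"grip": 0.9},
  ],
)

```text
time: 12.65
position: [0.6577, -0.0936, 0.1663]
tool_rot: [-3.14, -0.08, -0.001]
ft_force: [-0.6, 0.9, -0.2]
grip_width: 0.899
grip_force: 0.0
```

Call:
send_rows(
  steps=[
    {"tx": 0,"ty": 0,"tz": 0,"turn": 0,"grip": 0.3},
    {"tx": 0,"ty": 0,"tz": 0,"turn": 0,"grip": 0.3},
    {"tx": 0,"ty": 0,"tz": 0,"turn": 0,"grip": 0.3},
    {"tx": 0,"ty": 0,"tz": 0,"turn": 0,"grip": 0.3},
    {"tx": 0,"ty": 0,"tz": 0,"turn": 0,"grip": 0.3},
    {"tx": 0,"ty": 0,"tz": 0,"turn": 0,"grip": 0.3},
    {"tx": 0,"ty": 0,"tz": 0,"turn": 0,"grip": 0.3},
  ],
)

```text
time: 13.52
position: [0.6562, -0.093, 0.1662]
tool_rot: [-3.14, -0.081, 0.0]
ft_force: [-1.6, 3.4, 2.1]
grip_width: 0.411
grip_force: 12.0
```

Gripped. I'll use the same arc.

Call:
send_rows(
  steps=[
    {"tx": -0.2,"ty": 0,"tz": 0,"turn": 0,"grip": 0.3},
    {"tx": -0.2,"ty": 0,"tz": 0.03,"turn": 0,"grip": 0.3},
    {"tx": -0.19,"ty": 0,"tz": 0.06,"turn": 0,"grip": 0.3},
    {"tx": -0.18,"ty": 0,"tz": 0.08,"turn": 0,"grip": 0.3},
  ],
)

```text
time: 14.02
position: [0.61, -0.0954, 0.1564]
tool_rot: [-3.14, -0.08, -0.003]
ft_force: [3.0, 5.1, 1.4]
grip_width: 0.409
grip_force: 12.0
```

Call:
send_rows(
  steps=[
    {"tx": -0.165,"ty": 0,"tz": 0.11,"turn": 0,"grip": 0.3},
    {"tx": -0.15,"ty": 0,"tz": 0.13,"turn": 0,"grip": 0.3},
    {"tx": -0.125,"ty": 0,"tz": 0.15,"turn": 0,"grip": 0.3},
    {"tx": -0.1,"ty": 0,"tz": 0.17,"turn": 0,"grip": 0.3},
  ],
)

```text
time: 14.52
position: [0.5753, -0.0974, 0.1218]
tool_rot: [-3.14, -0.08, 0.006]
ft_force: [-2.2, 6.0, 5.6]
grip_width: 0.408
grip_force: 12.0
```

Call:
send_rows(
  steps=[
    {"tx": 0,"ty": 0,"tz": 0,"turn": 0,"grip": 0.6},
    {"tx": 0,"ty": 0,"tz": 0,"turn": 0,"grip": 0.6},
    {"tx": 0,"ty": 0,"tz": 0,"turn": 0,"grip": 0.6},
    {"tx": 0,"ty": 0,"tz": -0.4,"turn": 0,"grip": 0.6},
    {"tx": 0,"ty": 0,"tz": -0.6,"turn": 0,"grip": 0},
    {"tx": 0.28,"ty": -0.02,"tz": 0,"turn": 0,"grip": 0},
    {"tx": 0.28,"ty": -0.02,"tz": 0,"turn": 0,"grip": 0},
    {"tx": 0,"ty": 0,"tz": 0,"turn": 0,"grip": 0},
    {"tx": 0,"ty": 0,"tz": 0,"turn": 0,"grip": 0},
    {"tx": 0,"ty": 0,"tz": 0,"turn": 0,"grip": 0},
    {"tx": 0,"ty": 0,"tz": 0,"turn": 0,"grip": 0},
  ],
)

```text
time: 15.9
position: [0.6109, -0.0942, 0.1824]
tool_rot: [3.14, 0.079, -0.0]
ft_force: [-0.3, -0.7, 0.2]
grip_width: 0.013
grip_force: 0.0
```

Call:
send_rows(
  steps=[
    {"tx": 0,"ty": 0,"tz": 0.25,"turn": 0,"grip": 0},
    {"tx": 0,"ty": 0,"tz": 0.25,"turn": 0,"grip": 0},
    {"tx": 0,"ty": 0,"tz": 0.25,"turn": 0,"grip": 0},
    {"tx": 0,"ty": 0,"tz": 0.15,"turn": 0,"grip": 0},
    {"tx": 0,"ty": 0,"tz": 0.1,"turn": 0,"grip": 0},
    {"tx": 0,"ty": 0,"tz": 0.08,"turn": 0,"grip": 0},
    {"tx": 0,"ty": 0,"tz": 0.08,"turn": 0,"grip": 0},
    {"tx": 0,"ty": 0,"tz": 0.06,"turn": 0,"grip": 0},
    {"tx": 0,"ty": 0,"tz": 0,"turn": 0,"grip": 0},
  ],
)

```text
time: 17.02
position: [0.6113, -0.0941, 0.113]
tool_rot: [3.139, 0.079, 0.001]
ft_force: [-10.3, 0.3, 21.0]
grip_width: 0.004
grip_force: 10.6
```

Both round caps should be shut now. I'll move up over the square lip and check with pictures.

Call:
send_rows(
  steps=[
    {"tx": 0,"ty": 0,"tz": -0.6,"turn": 0,"grip": 0},
    {"tx": 0,"ty": 0,"tz": -0.9,"turn": 0,"grip": 0.9},
    {"tx": -0.2,"ty": -0.58,"tz": -0.2,"turn": 0,"grip": 0.9},
    {"tx": -0.2,"ty": -0.58,"tz": 0,"turn": 0,"grip": 0.9},
    {"tx": -0.2,"ty": -0.58,"tz": 0,"turn": 0,"grip": 0.9},
    {"tx": 0,"ty": 0,"tz": 0,"turn": 0,"grip": 0.9},
    {"tx": 0,"ty": 0,"tz": 0,"turn": 0,"grip": 0.9},
    {"tx": 0,"ty": 0,"tz": 0,"turn": 0,"grip": 0.9},
    {"tx": 0,"ty": 0,"tz": 0,"turn": 0,"grip": 0.9},
    {"tx": 0,"ty": 0,"tz": 0,"turn": 0,"grip": 0.9},
  ],
)

```text
time: 18.27
position: [0.5702, 0.008, 0.2109]
tool_rot: [-3.141, -0.078, 0.0]
ft_force: [0.1, -0.6, 0.5]
grip_width: 0.88
grip_force: 0.0
```

Run:
```python
from h import *
c=[]
for n,(r,k) in {"side":((140,270),(320,450)),"top":((90,205),(290,440))}.items():
    a=ctrl.get_image(n)["pixels"][r[0]:r[1],k[0]:k[1],::-1];c.append(cv2.resize(a,(400,int(400*a.shape[0]/a.shape[1])),interpolation=cv2.INTER_CUBIC))
h=max(x.shape[0] for x in c);c=[cv2.copyMakeBorder(x,0,h-x.shape[0],0,0,0) for x in c]
cv2.imwrite("pics/c3.png",np.hstack(c))
```

```text
(no output)
```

View pics/c3.png

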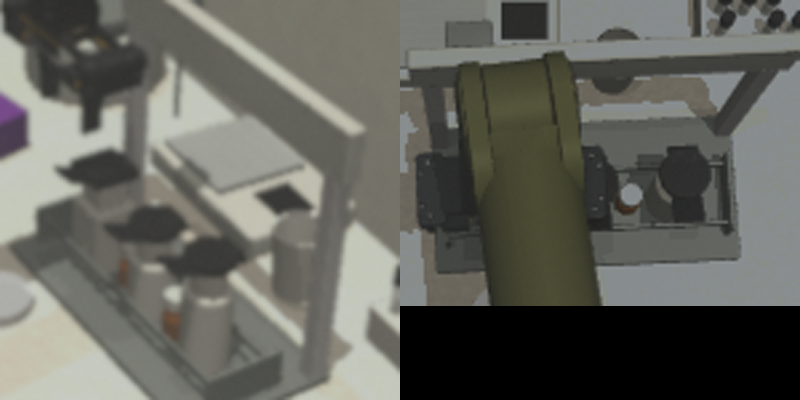

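The side view shows all three caps flat: square at (105,165), short at (155,220) and tall at (210,255). The jars are still standing. Now I'll grip the square lip.

Call:
send_rows(
  steps=[
    {"tx": 0,"ty": 0,"tz": 0.5,"turn": 0,"grip": 0.9},
    {"tx": 0,"ty": 0,"tz": 0.5,"turn": 0,"grip": 0.9},
    {"tx": 0,"ty": 0,"tz": 0.4,"turn": 0,"grip": 0.9},
    {"tx": 0,"ty": 0,"tz": 0.25,"turn": 0,"grip": 0.9},
    {"tx": 0,"ty": 0,"tz": 0,"turn": 0,"grip": 0.9},
  ],
)

```text
time: 19.0
position: [0.5694, 0.0085, 0.1111]
tool_rot: [-3.14, -0.079, 0.003]
ft_force: [0.7, -0.0, 0.2]
grip_width: 0.9
grip_force: 0.0
```

Call:
send_rows(
  steps=[
    {"tx": 0,"ty": 0,"tz": 0,"turn": 0,"grip": 0.3},
    {"tx": 0,"ty": 0,"tz": 0,"turn": 0,"grip": 0.3},
    {"tx": 0,"ty": 0,"tz": 0,"turn": 0,"grip": 0.3},
    {"tx": 0,"ty": 0,"tz": 0,"turn": 0,"grip": 0.3},
    {"tx": 0,"ty": 0,"tz": 0,"turn": 0,"grip": 0.3},
    {"tx": 0,"ty": 0,"tz": 0,"turn": 0,"grip": 0.3},
    {"tx": 0,"ty": 0,"tz": 0,"turn": 0,"grip": 0.3},
  ],
)

```text
time: 19.88
position: [0.57, 0.0081, 0.1121]
tool_rot: [3.14, 0.079, -0.0]
ft_force: [-1.3, -0.4, 1.1]
grip_width: 0.413
grip_force: 12.0
```

Call:
send_rows(
  newtons=15,
  steps=[
    {"tx": 0.047,"ty": 0,"tz": -0.19,"turn": 0,"grip": 0.3},
    {"tx": 0.075,"ty": 0,"tz": -0.185,"turn": 0,"grip": 0.3},
    {"tx": 0.1,"ty": 0,"tz": -0.17,"turn": 0,"grip": 0.3},
    {"tx": 0.13,"ty": 0,"tz": -0.155,"turn": 0,"grip": 0.3},
  ],
)

```text
time: 20.38
position: [0.5906, 0.0091, 0.1545]
tool_rot: [3.14, 0.079, -0.003]
ft_force: [-2.4, -2.6, -4.4]
grip_width: 0.414
grip_force: 15.0
```

Call:
send_rows(
  steps=[
    {"tx": 0.15,"ty": 0,"tz": -0.13,"turn": 0,"grip": 0.3},
    {"tx": 0.167,"ty": 0,"tz": -0.11,"turn": 0,"grip": 0.3},
    {"tx": 0.18,"ty": 0,"tz": -0.08,"turn": 0,"grip": 0.3},
    {"tx": 0.19,"ty": 0,"tz": -0.055,"turn": 0,"grip": 0.3},
    {"tx": 0.2,"ty": 0,"tz": -0.03,"turn": 0,"grip": 0.3},
    {"tx": 0,"ty": 0,"tz": 0,"turn": 0,"grip": 0.3},
  ],
)

```text
time: 21.12
position: [0.6468, 0.0122, 0.1801]
tool_rot: [3.141, 0.079, 0.007]
ft_force: [0.2, -3.4, 3.4]
grip_width: 0.41
grip_force: 15.0
```

Call:
send_rows(
  steps=[
    {"tx": 0.08,"ty": 0,"tz": 0,"turn": 0,"grip": 0.3},
    {"tx": 0,"ty": 0,"tz": 0,"turn": 0,"grip": 0.3},
    {"tx": 0,"ty": 0,"tz": 0,"turn": 0,"grip": 0.9},
    {"tx": 0,"ty": 0,"tz": 0,"turn": 0,"grip": 0.9},
    {"tx": 0,"ty": 0,"tz": 0,"turn": 0,"grip": 0.9},
    {"tx": 0,"ty": 0,"tz": 0,"turn": 0,"grip": 0.9},
    {"tx": 0,"ty": 0,"tz": 0,"turn": 0,"grip": 0.9},
    {"tx": -0.5,"ty": 0,"tz": 0,"turn": 0,"grip": 0.9},
    {"tx": -0.8,"ty": 0,"tz": 0,"turn": 0,"grip": 0.9},
    {"tx": -0.6,"ty": 0,"tz": -0.6,"turn": 0,"grip": 0.9},
    {"tx": 0,"ty": 0,"tz": -0.6,"turn": 0,"grip": 0.9},
    {"tx": 0,"ty": 0,"tz": 0,"turn": 0,"grip": 0.9},
  ],
)

```text
time: 22.62
position: [0.5369, 0.0069, 0.2539]
tool_rot: [3.139, 0.079, 0.011]
ft_force: [0.5, 1.3, 0.3]
grip_width: 0.898
grip_force: 0.0
```

Run:
```python
from h import *
c=[]
for n,(r,k) in {"side":((140,270),(320,450)),"top":((90,205),(290,440))}.items():
    a=ctrl.get_image(n)["pixels"][r[0]:r[1],k[0]:k[1],::-1];c.append(cv2.resize(a,(400,int(400*a.shape[0]/a.shape[1])),interpolation=cv2.INTER_CUBIC))
h=max(x.shape[0] for x in c);c=[cv2.copyMakeBorder(x,0,h-x.shape[0],0,0,0) for x in c]
cv2.imwrite("pics/c4.png",np.hstack(c))
S=ctrl.get_image("side");w=np.linalg.inv(S["cam_to_world"]);rv=cv2.Rodrigues(w[:3,:3])[0]
for th in(1.1,1.2,1.3,1.4,1.5):
    r=-.091*np.cos(th)+.0175*np.sin(th);z=.091*np.sin(th)+.0175*np.cos(th)
    print(th,(cv2.projectPoints(np.array([[.6486+r,.0124+.05*r,.138+z]]),rv,w[:3,3],S["K"],S["dist"])[0].ravel()-[319.5,139.5])*400/130)
```

```text
1.1 [111.37510067 108.70429616]
1.2 [118.21726431 104.96401544]
1.3 [125.14313065 101.88301108]
1.4 [132.07667278  99.49148322]
1.5 [138.94262221  97.8111524 ]
```

View pics/c4.png

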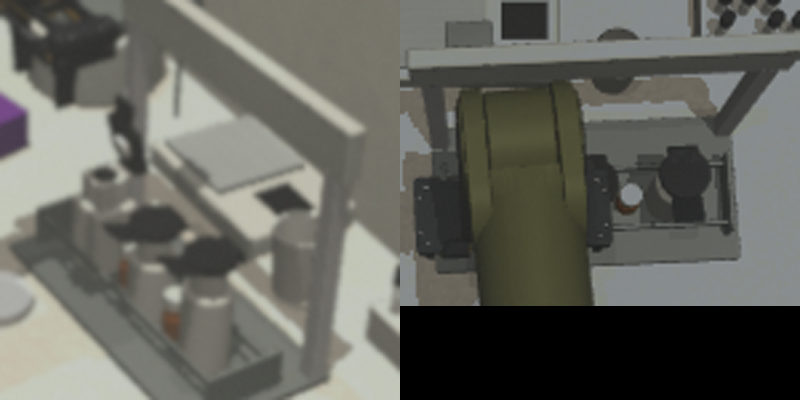

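The square cap is up, with its lip tip at about (122,100), which suggests roughly 1.3 to 1.4 rad. I'll nudge it further back with closed fingers for margin.

Call:
send_rows(
  steps=[
    {"tx": 0,"ty": 0,"tz": 0.5,"turn": 0,"grip": 0},
    {"tx": 0,"ty": 0,"tz": 0.5,"turn": 0,"grip": 0},
    {"tx": 0,"ty": 0,"tz": 0.5,"turn": 0,"grip": 0},
    {"tx": 0,"ty": 0,"tz": 0,"turn": 0,"grip": 0},
    {"tx": 0,"ty": 0,"tz": 0,"turn": 0,"grip": 0},
    {"tx": 0,"ty": 0,"tz": 0,"turn": 0,"grip": 0},
    {"tx": 0,"ty": 0,"tz": 0,"turn": 0,"grip": 0},
    {"tx": 0,"ty": 0,"tz": 0,"turn": 0,"grip": 0},
    {"tx": 0,"ty": 0,"tz": 0,"turn": 0,"grip": 0},
    {"tx": 0.4,"ty": 0,"tz": 0,"turn": 0,"grip": 0},
    {"tx": 0.4,"ty": 0,"tz": 0,"turn": 0,"grip": 0},
    {"tx": 0.4,"ty": 0,"tz": 0,"turn": 0,"grip": 0},
  ],
)

```text
time: 24.28
position: [0.6079, 0.0102, 0.1604]
tool_rot: [3.14, 0.079, 0.0]
ft_force: [1.0, 0.3, -1.0]
grip_width: 0.005
grip_force: 0.0
```

Call:
send_rows(
  steps=[
    {"tx": 0.1,"ty": 0,"tz": 0,"turn": 0,"grip": 0},
    {"tx": 0.1,"ty": 0,"tz": 0,"turn": 0,"grip": 0},
    {"tx": 0.1,"ty": 0,"tz": 0,"turn": 0,"grip": 0},
    {"tx": 0.1,"ty": 0,"tz": 0,"turn": 0,"grip": 0},
  ],
)

```text
time: 24.78
position: [0.6303, 0.0115, 0.1606]
tool_rot: [3.14, 0.079, -0.003]
ft_force: [-3.5, 0.4, 1.7]
grip_width: 0.004
grip_force: 1.6
```

Call:
send_rows(
  steps=[
    {"tx": 0.06,"ty": 0,"tz": 0,"turn": 0,"grip": 0},
    {"tx": 0.06,"ty": 0,"tz": 0,"turn": 0,"grip": 0},
    {"tx": 0,"ty": 0,"tz": 0,"turn": 0,"grip": 0},
  ],
)

```text
time: 25.15
position: [0.6387, 0.012, 0.1603]
tool_rot: [-3.141, -0.079, -0.001]
ft_force: [-1.7, -0.1, 0.8]
grip_width: 0.008
grip_force: 0.5
```

Call:
send_rows(
  steps=[
    {"tx": -0.5,"ty": 0,"tz": 0,"turn": 0,"grip": 0},
    {"tx": -0.8,"ty": 0,"tz": 0,"turn": 0,"grip": 0},
    {"tx": -0.6,"ty": 0,"tz": -0.6,"turn": 0,"grip": 0},
    {"tx": 0,"ty": 0,"tz": -0.8,"turn": 0,"grip": 0},
    {"tx": 0,"ty": 0,"tz": 0,"turn": 0,"grip": 0},
    {"tx": 0,"ty": 0,"tz": 0,"turn": 0,"grip": 0},
  ],
)

```text
time: 25.9
position: [0.5247, 0.0061, 0.2441]
tool_rot: [3.14, 0.079, 0.001]
ft_force: [-0.1, -0.1, -0.5]
grip_width: 0.005
grip_force: 0.0
```

```bash
python3 -c "
from bench import ctrl
print(ctrl.close_job())"
```

```text
the job is handed in; nothing more can be done
None
```

I pressed both round bottles' caps shut, then opened the square bottle's cap to about 1.5 rad by my estimate, and handed the job in at about 26 s; it returned no verdict, and I saw no sign of a knock to the rack, beam or loose items.

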